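Restock the robotics kit from the clip strip and the board rack

ROBOT

A 6-joint arm with a two-finger parallel gripper is mounted at the origin on the work surface. World frame = base frame: x ahead of the robot, y to its left, z up, the work surface at z = 0. Lengths are in m, angles in rad, forces in N, time in s.
With the tool pointing down it reaches from about 0.375 to 0.9 m from the base axis. Payload 3.1 kg.
Tool frame: the origin (TCP) lies at the very end of the fingers, on their centre line; the grasp point (between the pads) lies 19 mm behind it; z points along the fingers, y is the line along which they close (so a half turn about z gives the same grasp; the last joint's range is limited). The gripper opens to 87 mm and grips with 3 to 60 N. Pads are 19 mm wide; open, the fingers measure 117 mm over their backs; the gripper's body (75 mm by 190 mm) begins 51 mm behind the grasp point.
Start: joints at [1.131, 0.527, 1.433, -0, 1.181, -0.178], TCP at [0.161, 0.604, 0.198] pointing down, gripper open.
Joint ranges: [-3.08, 3.08], [-0.75, 2.2], [0.22, 2.44], [-1.43, 4.57], [0, 2.65], [-2.85, 2.85]. Speed limits (rad/s): [2.79, 2.79, 3.14, 3.14, 3.14, 3.14].

INTERFACE

Orientations are given as a rotation vector (axis times angle).
In Python, from plant import ctrl, optics gives the robot as it stands. The module is installed in compiled form; this text tells all that it offers.
- The arm moves only by the tool drive_tool, never from a script. Its argument "deltas" is a list of rows, each a list of 5 numbers: the opening, from -1 (shut) to 1 (fully open), then the shift along the tool's x, y, z in cm, then the turn about the tool's z in degrees. In form: [[claw, tx, ty, tz, roll], ...]. A call has 1 to 10 rows; each row is the pose to reach, as a shift and turn from the pose commanded when the call began, along the tool's axes at that moment; what a row does not reach only later rows make up. A row lasts 1/8 s, in which the tool goes at most 62.5 mm and 10.7 degrees, less where a joint would pass 70% of its speed; a pose out of reach is approached as far as the arm can. A call with a gripper value outside its range is refused whole. The fingers move at their own pace and stop on an object; "newtons" is the grip in N (left out, the last holds). Time passes only in rows, so rows that repeat a pose let the fingers close. It gives the time, the measured TCP pose, the force, the opening and the grip force at its end, in the units of the state.
- ctrl.get_state(): the state, without advancing time (a new reading comes with each control period).
- optics.get_image(name): name is "side" or "top" or "wrist"; returns a dict with "frame" (420x560x3 uint8, red, green, blue), "mtx" (3x3 intrinsics, pixels), "R" (3x3) and "t" (3): a world point X has camera coordinates R X + t. Camera axes: x right, y down, z forward; pixel columns grow to the right and rows downward; lengths in m; the calibration is good to about 2 mm. The wrist camera is an equidistant fisheye: a pixel r from the principal point sees the ray r / f radians off the axis. A picture is of the moment at which its call begins. There is no depth.
- ctrl.close_job(): hands the job in; it is judged then, once.
The state is a dict: "t": time; "joints": joint angles; "qd": joint speeds; "joint_torque": joint torques, N m; "tcp_pos": TCP position; "ee_rot": TCP orientation; "contact_force": force on the tool from outside, world axes, zero at the start; "moment": the same for the moment, N m; "opening": finger opening in m; "gripper_force": force on a finger pad.
Only numpy, scipy, OpenCV 4.12 (cv2) and the standard library are available. Lean on these libraries where they do the work, as an engineer would, in place of code of your own. Each camera call takes 0.05 s, during which the arm holds its last target. There are 200 camera calls.

TASK

Make up the robot kit: slide the green board up out of the rack and stand it on its edge in the narrow bay of the clear case, and pull every tube out of the spring clips, feeling its weight as you lift it. Lay the full, heavy tubes flat in the wide bay of the case and the empty, light ones flat in the yellow refill tray, none on top of another, and leave the red boards and everything else on the bench where they are.

Things in the scene. Friction and masses are not known exactly. Their poses are not given: they have to be found in the camera images.
- strip: Sprung clip strip: an aluminium rail fixed to the bench, 92 (x) x 306 (y) mm, 10 mm thick. Origin at the centre of its underside. Five clip stations at y = -116, -58, 0, 58, 116 mm, each with room for one tube lying along x on 8 mm feet (tube from 18 to 44 mm above the bench, 32 mm free to the next tube). Its middle, over x = -28 to 28 mm, is free for the fingers.
- clip (a point): Middle of the tube place of the strip's central station (strip y = 0), 31 mm above the bench; the other four are alike. Steel spring leaves (x = 28 to 40 and -28 to -40 mm, tops 57 mm above the bench, up to 18 mm from the tube's middle line) hold the tube's sides; their lips snap 3 mm over its top edges. A straight upward pull of 10 to 20 N spreads them; a tube lifted 45 mm is free.
- tube_a: A closed square tube of opaque dark plastic with an orange cap, 100 x 26 x 26 mm; origin at its very middle, x along the tube (cap at +x). All tubes look alike and the letters say nothing: it is either full of screws (200 to 280 g) or empty (42 to 58 g), and only its weight tells. At the start it lies in one of the clips, along the strip's x, its middle 31 mm above the bench. May be absent.
- tube_b: A closed square tube of opaque dark plastic with an orange cap, 100 x 26 x 26 mm; origin at its very middle, x along the tube (cap at +x). All tubes look alike and the letters say nothing: it is either full of screws (200 to 280 g) or empty (42 to 58 g), and only its weight tells. At the start it lies in one of the clips, along the strip's x, its middle 31 mm above the bench. May be absent.
- tube_c: A closed square tube of opaque dark plastic with an orange cap, 100 x 26 x 26 mm; origin at its very middle, x along the tube (cap at +x). All tubes look alike and the letters say nothing: it is either full of screws (200 to 280 g) or empty (42 to 58 g), and only its weight tells. At the start it lies in one of the clips, along the strip's x, its middle 31 mm above the bench. May be absent.
- tube_d: A closed square tube of opaque dark plastic with an orange cap, 100 x 26 x 26 mm; origin at its very middle, x along the tube (cap at +x). All tubes look alike and the letters say nothing: it is either full of screws (200 to 280 g) or empty (42 to 58 g), and only its weight tells. At the start it lies in one of the clips, along the strip's x, its middle 31 mm above the bench. May be absent.
- tube_e: A closed square tube of opaque dark plastic with an orange cap, 100 x 26 x 26 mm; origin at its very middle, x along the tube (cap at +x). All tubes look alike and the letters say nothing: it is either full of screws (200 to 280 g) or empty (42 to 58 g), and only its weight tells. At the start it lies in one of the clips, along the strip's x, its middle 31 mm above the bench. May be absent.
- case: The kit case: a loose clear plastic box without lid, 0.7 kg, white floor, blue latches on its -x side; 126 (x) x 215 (y) mm outside, walls 36 mm high and 3 mm thick, floor 3 mm thick. A 3 mm divider as high as the walls parts it into a wide bay (towards -y) and a narrow bay (towards +y). Origin at the centre of its underside.
- tube_bay (a point): Centre of the floor of the case's wide bay, 3 mm above the bench; the bay is 120 mm (x) by 190 mm (y) inside. Axes as the case.
- board_bay (a point): Centre of the floor of the case's narrow bay, 3 mm above the bench; the bay is 120 mm (x) by 16 mm (y) inside. Axes as the case.
- tray: The refill tray: a loose open yellow plastic tray, 134 (x) x 158 (y) mm outside, 30 mm high, walls and floor 4 mm, 0.6 kg. Origin at the centre of its underside.
- tray_in (a point): Centre of the tray's inner floor, 4 mm above its underside; the floor is 126 mm (x) by 150 mm (y). Axes as the tray.
- rack: Blue slotted board rack fixed to the bench, 104 (x) x 130 (y) mm, 6 mm floor, end walls 44 mm high at its +x and -x ends with three slots at y = -40, 0, 40 mm, in each of which a board stands on edge along x. The slots guide a board's ends up to 42 mm above the bench. Origin at the centre of its underside.
- board_green: The green controller board, standing on edge in one of the rack's slots: 80 mm long (x), 3 mm thick (y), 55 mm tall (z), 50 g, with a green header block along the middle of its top edge, 46 mm long, 9 mm thick, from 45 to 55 mm above its bottom edge: grip that. Origin at the middle of its bottom edge (6 mm above the bench at the start). It slides straight up out of the slot: 36 mm frees it.
- board_red1: A bystander, to be left where it is: a red driver board in another slot of the rack, same shape as the green board but all red.
- board_red2: A bystander, to be left where it is: the other red driver board in the rack.
- tape_roll: A bystander, to be left where it is: roll of tape lying flat, 88 mm across, 24 mm high. Origin at the centre of its underside.
- wheel: A bystander, to be left where it is: black rubber wheel lying flat, 65 mm across, 26 mm high. Origin at the centre of its underside.
- gear_motor: A bystander, to be left where it is: yellow gear motor, 64 x 22 x 19 mm. Origin at the centre of its underside.
- screwdriver: A bystander, to be left where it is: screwdriver, 170 mm long, lying along its x.
- phone: A bystander, to be left where it is: black phone lying flat, 138 x 67 x 8 mm. Origin at the centre of its underside.
Things that resemble listed ones, but are neither listed nor needed, are in the scene too. Leave any blue or pink look-alike of the tube_b alone.

How it is judged:
At the end, for the whole second after the job is handed in: Every full tube (weighing over 1.2 N) lies flat (within 10 degrees) on the floor of the case's wide bay, every lighter one on the floor of the tray; the green board stands on edge on the floor of the narrow bay, leaning less than 34 degrees; the tray is level; all at rest (((x of tube_a in the frame of tube_bay between -0.058 and 0.058 m and y of tube_a in the frame of tube_bay between -0.093 and 0.093 m and z of tube_a in the frame of tube_bay between -0.004 and 0.019 m and contact force between tube_a and case above 1.2 N) or (x of tube_a in the frame of tray_in between -0.061 and 0.061 m and y of tube_a in the frame of tray_in between -0.073 and 0.073 m and z of tube_a in the frame of tray_in between -0.004 and 0.019 m and contact force between tube_a and tray between 0.1 and 1.2 N)) and angle between tube_a's own x axis and vertical between 1.4 and 1.74 rad and linear speed of each of tube_a, tube_b, tube_c, tube_d, tube_e, board_green below 0.03 m/s and ((x of tube_b in the frame of tube_bay between -0.058 and 0.058 m and y of tube_b in the frame of tube_bay between -0.093 and 0.093 m and z of tube_b in the frame of tube_bay between -0.004 and 0.019 m and contact force between tube_b and case above 1.2 N) or (x of tube_b in the frame of tray_in between -0.061 and 0.061 m and y of tube_b in the frame of tray_in between -0.073 and 0.073 m and z of tube_b in the frame of tray_in between -0.004 and 0.019 m and contact force between tube_b and tray between 0.1 and 1.2 N)) and angle between tube_b's own x axis and vertical between 1.4 and 1.74 rad and ((x of tube_c in the frame of tube_bay between -0.058 and 0.058 m and y of tube_c in the frame of tube_bay between -0.093 and 0.093 m and z of tube_c in the frame of tube_bay between -0.004 and 0.019 m and contact force between tube_c and case above 1.2 N) or (x of tube_c in the frame of tray_in between -0.061 and 0.061 m and y of tube_c in the frame of tray_in between -0.073 and 0.073 m and z of tube_c in the frame of tray_in between -0.004 and 0.019 m and contact force between tube_c and tray between 0.1 and 1.2 N)) and angle between tube_c's own x axis and vertical between 1.4 and 1.74 rad and ((x of tube_d in the frame of tube_bay between -0.058 and 0.058 m and y of tube_d in the frame of tube_bay between -0.093 and 0.093 m and z of tube_d in the frame of tube_bay between -0.004 and 0.019 m and contact force between tube_d and case above 1.2 N) or (x of tube_d in the frame of tray_in between -0.061 and 0.061 m and y of tube_d in the frame of tray_in between -0.073 and 0.073 m and z of tube_d in the frame of tray_in between -0.004 and 0.019 m and contact force between tube_d and tray between 0.1 and 1.2 N)) and angle between tube_d's own x axis and vertical between 1.4 and 1.74 rad and ((x of tube_e in the frame of tube_bay between -0.058 and 0.058 m and y of tube_e in the frame of tube_bay between -0.093 and 0.093 m and z of tube_e in the frame of tube_bay between -0.004 and 0.019 m and contact force between tube_e and case above 1.2 N) or (x of tube_e in the frame of tray_in between -0.061 and 0.061 m and y of tube_e in the frame of tray_in between -0.073 and 0.073 m and z of tube_e in the frame of tray_in between -0.004 and 0.019 m and contact force between tube_e and tray between 0.1 and 1.2 N)) and angle between tube_e's own x axis and vertical between 1.4 and 1.74 rad and x of board_green in the frame of board_bay between -0.03 and 0.03 m and y of board_green in the frame of board_bay between -0.01 and 0.01 m and z of board_green in the frame of board_bay between -0.004 and 0.012 m and angle between board_green's own z axis and vertical below 0.6 rad and angle between tray's own z axis and vertical below 0.1 rad); the robot touches nothing.
It fails at once if a red board was moved more than 20 mm (distance of any of board_red1, board_red2 from where it was at the start of the episode above 0.02 m).
It fails at once if a bystander (tape roll, wheel, gear motor, screwdriver or phone) was moved more than 40 mm (distance of any of tape_roll, wheel, gear_motor, screwdriver, phone from where it was at the start of the episode above 0.04 m).
Of tube_a, tube_b, tube_c, tube_d, tube_e only 3 to 5 are there at a start; the rules pass over those that are not, and their reading is None.
At some moment in a run one of tray, case may be knocked a few centimetres aside while the robot is not near it.
It also fails if it takes over 210 s, if anything falls off the work surface, if the arm or the gripper's body presses on something with over 40 N, if the wrist force passes 120 N, or if a joint passes its speed limit or range.

## Working session

There is one attempt and no reset: what is moved stays moved. The work goes in short steps, Python scripts to look and compute and a tool call to move; the robot and the scene stay as the last step left them, time stands still between calls to the robot, and variables do not carry over. Pictures are saved under pics/ and viewed, at most 14 in all, crops included, and the job is handed in when it is done.

Besides the shell and the picture viewer there is one more tool, called after "Emit:" as name(argument=value, ...) on one line, values as JSON. drive_tool: Moves the arm, as the interface text tells. Its arguments: {"type":"object","properties":{"deltas":{"type":"array","items":{"type":"array","items":{"type":"number"}}},"newtons":{"type":"number"}},"required":["deltas"]}

```bash
mkdir -p pics
cat > h.py <<'E'
import numpy as np, cv2
from plant import ctrl, optics
from scipy.spatial.transform import Rotation as Rot
def save(name,fn):
    d=optics.get_image(name); cv2.imwrite('pics/'+fn+'.png',d['frame'][:,:,::-1])
    np.savez('pics/'+fn+'.npz',**d); return d
def load(fn): return np.load('pics/'+fn+'.npz')
def world(d,u,v,z,fish=False):
    K=d['mtx']; x=(u-K[0,2])/K[0,0]; y=(v-K[1,2])/K[1,1]
    if fish:
        r=np.hypot(x,y); s=np.sin(r)/r if r>1e-9 else 1; c=np.array([x*s,y*s,np.cos(r)])
    else: c=np.array([x,y,1.])
    o=-d['R'].T@d['t']; w=d['R'].T@c
    return o+w*(z-o[2])/w[2]
def proj(d,X,fish=False):
    c=d['R']@np.array(X)+d['t']; K=d['mtx']
    if fish:
        r=np.hypot(c[0],c[1]); th=np.arctan2(r,c[2]); a=c[:2]/r*th
    else: a=c[:2]/c[2]
    return K[0,0]*a[0]+K[0,2],K[1,1]*a[1]+K[1,2]
def togo(X):
    s=ctrl.get_state(); R=Rot.from_rotvec(s['ee_rot']).as_matrix()
    return 100*R.T@(np.array(X)-s['tcp_pos'])
E
python3 - <<'E'
from h import *
for n in('top','side','wrist'):
    d=save(n,n+'1'); print(n,-d['R'].T@d['t'])
s=ctrl.get_state(); print(s); print(Rot.from_rotvec(s['ee_rot']).as_matrix().round(3))
for n in('top','side'):
    cv2.imwrite(f'pics/{n}1b.png',cv2.resize(cv2.imread(f'pics/{n}1.png'),(800,600),interpolation=cv2.INTER_CUBIC))
E
```

```text
top [ 0.50808927 -0.00894422  1.0277474 ]
side [0.56214556 0.79536948 0.72234585]
wrist [0.09156227 0.62233688 0.38483914]
{'t': 0.15, 'joints': array([ 1.13147540e+00,  5.28245223e-01,  1.43359746e+00,  9.76883405e-06,
        1.18140640e+00, -1.78496453e-01]), 'qd': array([ 6.95102565e-05, -1.55186365e-03, -4.78148140e-03,  4.98543656e-04,
        3.06666345e-04, -8.27338279e-04]), 'joint_torque': array([ 1.06898067e-03, -4.40431488e+01, -1.76843083e+01,  6.33961265e-02,
        5.52997633e-02, -1.13133613e-04]), 'tcp_pos': array([0.16088189, 0.60332135, 0.19740436]), 'ee_rot': array([-4.08480845e-01, -3.11440584e+00,  2.47403770e-03]), 'contact_force': array([-0.20644165,  0.33115492, -0.11323368]), 'moment': array([ 0.03414587, -0.01178292,  0.03762046]), 'gripper_force': 0.0, 'opening': 0.08708795355063836}
[[-0.966  0.258 -0.001]
 [ 0.258  0.966 -0.001]
 [ 0.    -0.002 -1.   ]]
```

View pics/top1b.png

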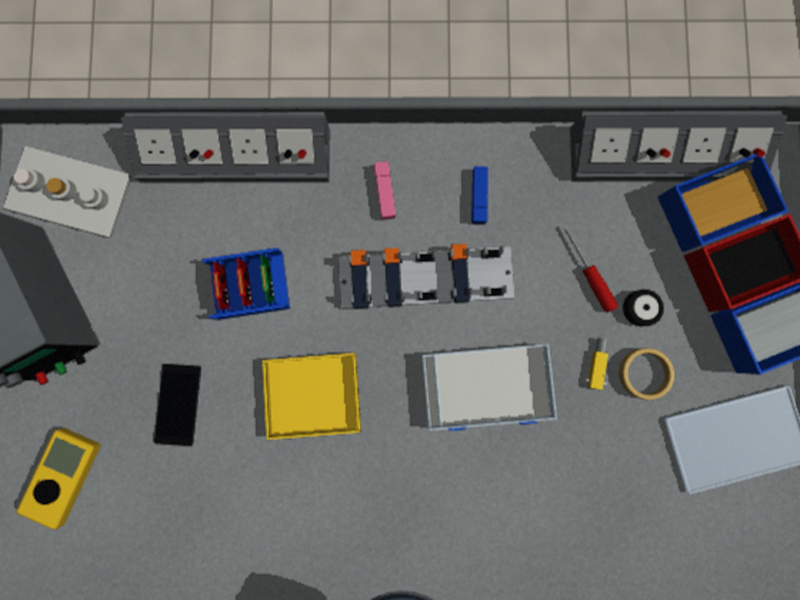

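View pics/side1b.png

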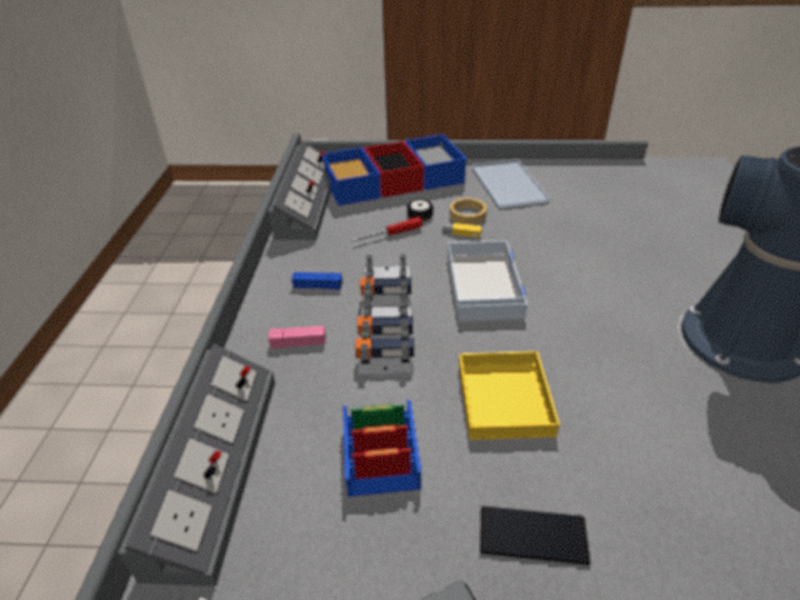

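The top view (800 px wide) shows +x up and +y left. The rack is at about (247,284) with the green board in its right slot. Three tubes are at (359,278), (393,277) and (460,272). The tray is at (311,395) and the case at (490,387), its narrow bay on the left. The side view agrees.

Run:
```python
from h import *
im=cv2.imread('pics/top1.png')[165:315,133:399]
cv2.imwrite('pics/c1.png',cv2.resize(im,None,fx=3,fy=3,interpolation=cv2.INTER_CUBIC))
```

```text
(no output)
```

View pics/c1.png

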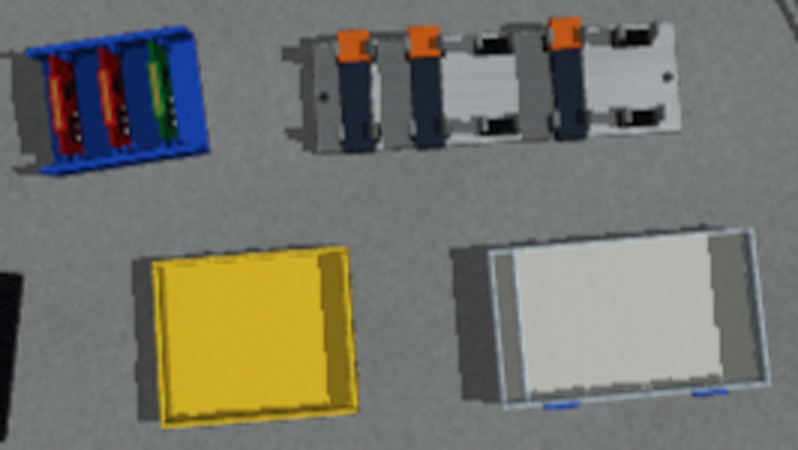

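Run:
```python
from h import *
d=load('top1')
def w(x,y,z): return world(d,133+(x+.5)/3-.5,165+(y+.5)/3-.5,z)
for n,(a,z) in dict(t1=([(338,32),(368,30),(375,150),(343,151)],.044),t2=([(408,29),(440,27),(443,150),(412,151)],.044),t3=([(550,18),(581,17),(587,137),(556,138)],.044),
 tray=([(152,262),(346,248),(357,411),(163,427)],.03),case=([(489,252),(752,230),(770,383),(505,408)],.036),rack=([(30,50),(190,28),(208,152),(42,174)],.044),holes=([(322,97),(668,77)],.01),green=([(152,66),(163,120)],.061)).items():
    P=np.array([w(x,y,z)[:2] for x,y in a]); 
    print(n,'c',P.mean(0).round(4),'edges mm',[(np.linalg.norm(P[i]-P[i-1])*1000).round(1) for i in range(len(P))],
     'yaw', [round(float(np.degrees(np.arctan2(*(P[i]-P[i-1])[::-1])))%90,1) for i in range(len(P))])
s=ctrl.get_state();print(s['tcp_pos'])
```

```text
t1 c [0.6351 0.0676] edges mm [np.float64(97.7), np.float64(24.6), np.float64(98.6), np.float64(25.9)] yaw [2.8, 3.7, 3.5, 1.6]
t2 c [0.6362 0.0109] edges mm [np.float64(100.1), np.float64(26.2), np.float64(100.9), np.float64(25.1)] yaw [1.9, 3.5, 1.3, 1.7]
t3 c [ 0.6455 -0.1054] edges mm [np.float64(98.7), np.float64(25.4), np.float64(98.7), np.float64(25.1)] yaw [2.2, 1.7, 2.0, 1.7]
tray c [0.4369 0.1496] edges mm [np.float64(132.0), np.float64(158.0), np.float64(130.5), np.float64(155.9)] yaw [5.1, 3.9, 4.2, 4.5]
case c [ 0.4513 -0.1524] edges mm [np.float64(124.4), np.float64(213.9), np.float64(122.5), np.float64(213.0)] yaw [5.6, 4.6, 5.1, 5.1]
rack c [0.6273 0.2612] edges mm [np.float64(102.1), np.float64(131.4), np.float64(103.0), np.float64(134.8)] yaw [7.3, 7.8, 9.2, 7.4]
holes c [ 0.6421 -0.0469] edges mm [np.float64(291.8), np.float64(291.8)] yaw [3.2, 3.2]
green c [0.6313 0.2248] edges mm [np.float64(44.6), np.float64(44.6)] yaw [12.6, 12.6]
[0.16088189 0.60332135 0.19740436]
```

Emit:
drive_tool(deltas=[[-0.45,-55.3,-24.7,0,-23],[-0.45,-55.3,-24.7,0,-23],[-0.45,-55.3,-24.7,0,-23],[-0.45,-55.3,-24.7,0,-23],[-0.45,-55.3,-24.7,0,-23],[-0.45,-55.3,-24.7,0,-23],[-0.45,-55.3,-24.7,0,-23],[-0.45,-55.3,-24.7,0,-23],[-0.45,-55.3,-24.7,0,-23],[-0.45,-55.3,-24.7,0,-23]])

```text
t: 1.4
tcp_pos: [0.6334, 0.2205, 0.1977]
ee_rot: [0.219, -3.134, 0.0]
contact_force: [-0.1, 0.1, -0.4]
opening: 0.0242
gripper_force: 0.0
```

Emit:
drive_tool(deltas=[[-0.45,0,0,5,0],[-0.45,0,0,8,0],[-0.45,0,0,8,0],[-0.45,0,0,8,0],[-0.45,0,0,8,0]])

```text
t: 2.02
tcp_pos: [0.6331, 0.2231, 0.1202]
ee_rot: [-0.221, 3.13, 0.001]
contact_force: [0.0, -0.1, 0.0]
opening: 0.0239
gripper_force: 0.0
```

Run:
```python
from h import *
d=save('wrist','w2'); K=d['mtx']; print(K)
im=cv2.resize(cv2.imread('pics/w2.png'),(800,600),interpolation=cv2.INTER_CUBIC); cv2.imwrite('pics/w2b.png',im)
s=ctrl.get_state(); print(s['tcp_pos'],s['ee_rot'],s['contact_force'],s['opening'],s['t']); print(proj(d,s['tcp_pos'],True),-d['R'].T@d['t'])
print(Rot.from_rotvec(s['ee_rot']).as_matrix().round(3))
```

```text
[[325.1922621    0.         277.23924043]
 [  0.         325.1922621  210.2584505 ]
 [  0.           0.           1.        ]]
[0.63285253 0.2231074  0.12011762] [-2.21192977e-01  3.13027415e+00  4.96926535e-04] [-1.34246766  0.1513108   0.41133284] 0.02389321539330965 2.075
(np.float64(276.3969960165405), np.float64(242.55334492975098)) [0.5612055  0.21328271 0.30749643]
[[-0.99  -0.141  0.003]
 [-0.141  0.99   0.001]
 [-0.004  0.    -1.   ]]
```

View pics/w2b.png

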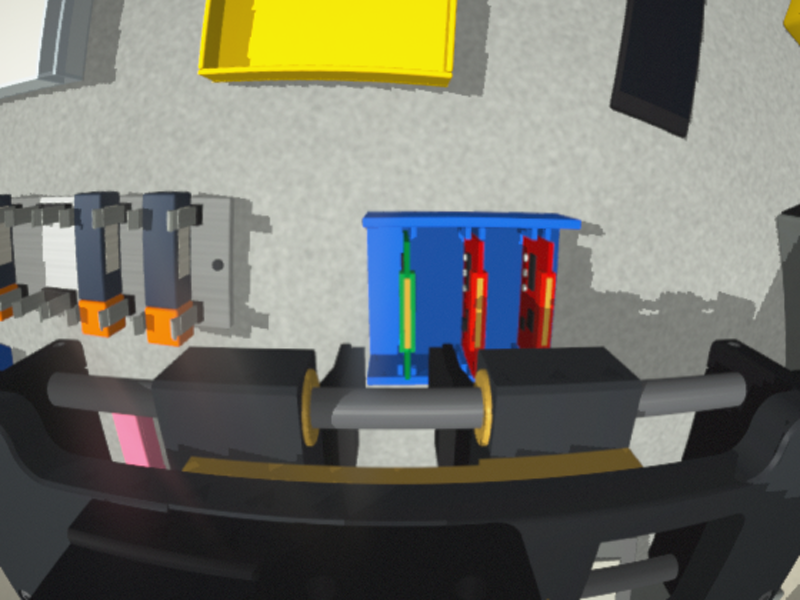

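The wrist view shows the green header from (407,275) to (407,350) in the enlarged picture, with the board vertical, so the tool yaw is right.

Run:
```python
from h import *
d=load('w2')
a=world(d,407.5*.7,275*.7,.061,True); b=world(d,407.5*.7,350*.7,.061,True); print(a,b,np.linalg.norm(a-b),np.degrees(np.arctan2(*(b-a)[:2][::-1])))
m=(a+b)/2; m[2]=.043; print(m, togo(m))
```

```text
[0.61344144 0.227221   0.061     ] [0.65657224 0.23363707 0.061     ] 0.04360541120046228 8.461182065756098
[0.63500684 0.23042904 0.043     ] [-0.28904984  0.69406714  7.71287716]
```

Run:
```python
from h import *
d=load('w2')
for u,v,z in[(364,214,.044),(580,222,.044),(368,383,.044),(218,265,.01),(168,196,.044),(98,195,.044)]: print(world(d,u*.7,v*.7,z,True))
t=load('top1')
for p in [(.635,.2304,.061),(.6313,.2248,.061)]:
  u,v=proj(t,p); print((u-133)*3,(v-165)*3)
```

```text
[0.5853655  0.19863999 0.044     ]
[0.56954668 0.32588048 0.044     ]
[0.68871589 0.21387572 0.044     ]
[0.63455771 0.10083697 0.01      ]
[0.58712061 0.07656835 0.044     ]
[0.58980278 0.02167157 0.044     ]
149.59483674679558 87.42442798813539
156.5021571719418 92.00016731398429
```

Emit:
drive_tool(deltas=[[-0.4,-0.2,0.6,2,0],[-0.4,-0.2,0.6,4,0],[-0.4,-0.2,0.6,5.5,0],[-0.4,-0.2,0.6,6.7,0],[-0.4,-0.2,0.6,7.7,0],[-0.4,-0.2,0.6,7.7,0],[-0.4,-0.2,0.6,7.7,0]], newtons=10)

```text
t: 2.95
tcp_pos: [0.6334, 0.2289, 0.0416]
ee_rot: [-0.22, 3.133, 0.0]
contact_force: [-0.2, 0.5, -0.2]
opening: 0.0261
gripper_force: 0.0
```

Emit:
drive_tool(deltas=[[-1,0,0,0,0],[-1,0,0,0,0],[-1,0,0,0,0],[-1,0,0,0,0],[-1,0,0,0,0]])

```text
t: 3.58
tcp_pos: [0.6329, 0.2288, 0.0412]
ee_rot: [-0.221, 3.134, -0.0]
contact_force: [0.2, -0.0, 0.1]
opening: 0.0004
gripper_force: 0.0
```

Run:
```python
from h import *
d=save('wrist','w3');e=save('side','s3')
a=cv2.resize(d['frame'][100:290,180:460,::-1],(560,380),interpolation=cv2.INTER_CUBIC)
b=cv2.resize(e['frame'][240:380,200:360,::-1],None,fx=2.71,fy=2.71,interpolation=cv2.INTER_CUBIC)
b=cv2.resize(b,(240,210)) if 0 else cv2.resize(e['frame'][250:360,220:320,::-1],(345,380),interpolation=cv2.INTER_CUBIC)
im=np.hstack([a,b])[:,:]; im=cv2.resize(im,(800,336)); cv2.imwrite('pics/x3.png',im)
```

```text
(no output)
```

View pics/x3.png

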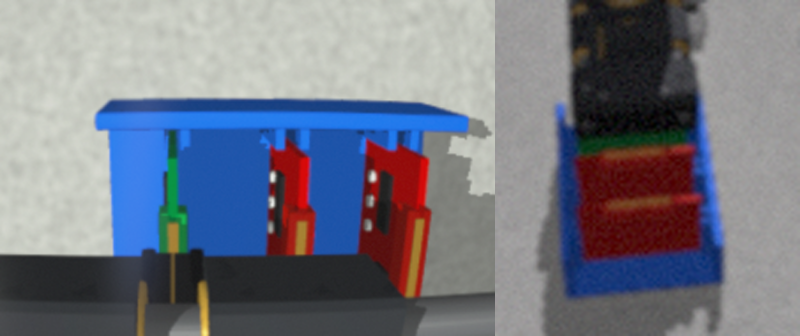

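The left crop shows the shut fingers lined up with the header at x≈173. The right crop shows the gripper over the green board. The reading says the fingers are fully shut, so I'll lift a little to see whether the board comes along.

Emit:
drive_tool(deltas=[[-1,0,0,0,0],[-1,0,0,-1,0],[-1,0,0,-2,0],[-1,0,0,-3,0],[-1,0,0,-3,0],[-1,0,0,-3,0]])

```text
t: 4.42
tcp_pos: [0.6327, 0.2288, 0.0712]
ee_rot: [0.221, -3.134, -0.0]
contact_force: [0.9, -1.3, -0.2]
opening: 0.0006
gripper_force: 0.0
```

Run:
```python
from h import *
d=save('wrist','w4');e=save('side','s4')
a=cv2.resize(d['frame'][130:330,180:380,::-1],(500,500),interpolation=cv2.INTER_CUBIC)
b=cv2.resize(e['frame'][230:360,230:308,::-1],(300,500),interpolation=cv2.INTER_CUBIC)
cv2.imwrite('pics/x4.png',np.hstack([a,b])); s=ctrl.get_state(); print(s['opening'],s['gripper_force'],s['tcp_pos'])
```

```text
4.499310111490118e-05 0.0 [0.63249086 0.22876024 0.07077406]
```

View pics/x4.png

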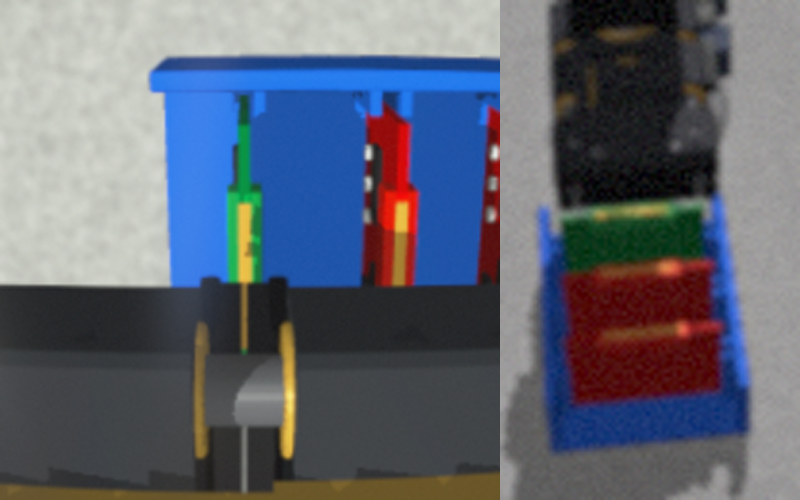

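Run:
```python
from h import *
for n,tz in(('w3',.0412),('w4',.0708)):
  d=load(n); print(n,-d['R'].T@d['t'])
  for x,z in[(.6327,tz),(.6327,tz+.019),(.6327,tz+.04),(.613,.061),(.656,.061)]:
    u,v=proj(d,(x,.2288,z),True); print(x,z,'full',round(u,1),round(v,1),'x4crop',round((u-180)*2.5),round((v-130)*2.5))
d=load('w4')
print(world(d,180+243/2.5,130+187/2.5,.061,True),world(d,180+243/2.5,130+352/2.5,.061,True),world(d,180+243/2.5,130+95/2.5,.061,True))
im=d['frame'][200:330,265:290]; 
for v in range(200,330,6): print(v,[tuple(int(q) for q in d['frame'][v,u]) for u in (270,274,276,277,278,279,282)])
```

```text
w3 [0.56172788 0.21912797 0.22871047]
0.6327 0.0412 full 276.4 242.7 x4crop 241 282
0.6327 0.060200000000000004 full 276.3 254.7 x4crop 241 312
0.6327 0.0812 full 276.3 271.0 x4crop 241 353
0.613 0.061 full 281.4 222.0 x4crop 254 230
0.656 0.061 full 270.8 291.2 x4crop 227 403
w4 [0.56161656 0.2191052  0.25880505]
0.6327 0.0708 full 276.4 242.6 x4crop 241 281
0.6327 0.0898 full 276.4 254.6 x4crop 241 311
0.6327 0.11080000000000001 full 276.3 270.8 x4crop 241 352
0.613 0.061 full 280.8 208.0 x4crop 252 195
0.656 0.061 full 271.6 269.4 x4crop 229 348
[0.6112675  0.22628091 0.061     ] [0.65652939 0.23266811 0.061     ] [0.58823962 0.22303101 0.061     ]
200 [(49, 126, 236), (49, 79, 78), (10, 145, 69), (10, 148, 68), (10, 147, 70), (10, 137, 100), (36, 86, 171)]
206 [(46, 130, 218), (28, 127, 69), (10, 148, 70), (10, 148, 67), (10, 148, 67), (10, 143, 65), (23, 112, 55)]
212 [(45, 151, 219), (75, 181, 87), (225, 187, 77), (230, 190, 75), (228, 190, 73), (215, 189, 76), (29, 145, 69)]
218 [(43, 149, 218), (77, 182, 87), (230, 191, 77), (234, 192, 76), (232, 189, 71), (216, 180, 71), (27
[... 1302 characters left out ...]
, (136, 138, 138), (136, 138, 138)]
296 [(83, 83, 84), (113, 115, 116), (115, 117, 118), (114, 117, 118), (115, 117, 119), (114, 117, 118), (116, 118, 119)]
302 [(50, 50, 48), (49, 48, 47), (78, 79, 77), (114, 115, 110), (102, 104, 101), (58, 59, 58), (47, 48, 46)]
308 [(49, 50, 47), (50, 49, 48), (79, 79, 76), (115, 116, 111), (103, 104, 100), (59, 58, 57), (49, 48, 47)]
314 [(48, 47, 46), (48, 49, 47), (79, 79, 76), (118, 120, 114), (106, 108, 104), (58, 59, 58), (47, 48, 47)]
320 [(48, 47, 46), (49, 48, 49), (79, 79, 77), (117, 119, 114), (106, 107, 103), (59, 58, 58), (48, 48, 47)]
326 [(71, 62, 47), (66, 58, 47), (84, 80, 69), (114, 112, 100), (106, 101, 91), (72, 65, 55), (64, 58, 46)]
```

Run:
```python
from h import *
L=[]
for n in('w2','w3','w4'):
  L.append(cv2.resize(load(n)['frame'][190:330,235:320,::-1],(266,438),interpolation=cv2.INTER_NEAREST))
cv2.imwrite('pics/x5.png',np.hstack(L))
```

```text
(no output)
```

View pics/x5.png

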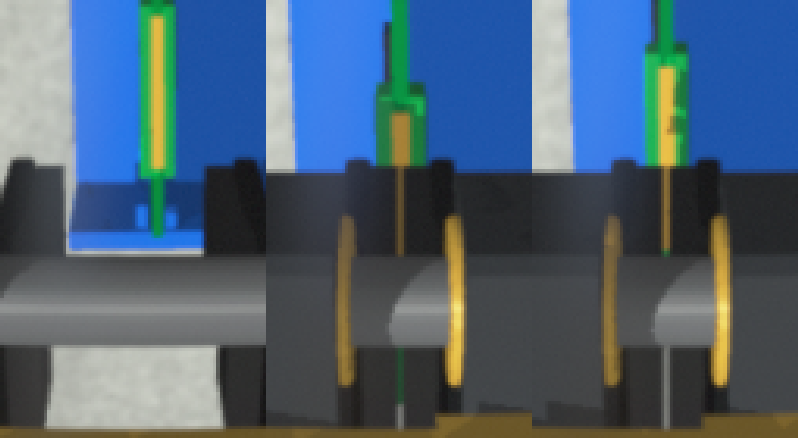

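Run:
```python
from h import *
from scipy.optimize import least_squares
ob=[('w2',285.2,191.5),('w3',277.8,216.5),('w4',277.9,204)]
D=[load(n) for n,_,_ in ob]
f=lambda X:np.ravel([np.array(proj(d,X,True))-o[1:] for d,o in zip(D,ob)])
r=least_squares(f,[.61,.228,.06]); print(r.x,r.fun.round(1))
d=D[0]
for z in(.04,.045,.05,.061): print(z,world(d,285.2,191.5,z,True),world(d,285.2,247,z,True))
t=load('top1')
for z in (.04,.061): print(world(t,133+155/3,165+66/3,z),world(t,133+158/3,165+120/3,z))
e=load('s4'); 
# side crop: header ends at (562,212)->(708,212) in x4 right panel
for x,y in[(565,210),(705,205)]:
  u=230+(x-500)*.26; v=230+y*.26
  print([world(e,u,v,z).round(4) for z in(.04,.061)])
```

```text
[0.61787503 0.22785542 0.03398755] [-0.8 -0.6  0.4 -0.2  0.2  0.7]
0.04 [0.61704555 0.22824122 0.04      ] [0.66658843 0.23561025 0.04      ]
0.045 [0.61600179 0.22796162 0.045     ] [0.66461863 0.2351929  0.045     ]
0.05 [0.61495804 0.22768201 0.05      ] [0.66264883 0.23477556 0.05      ]
0.061 [0.61266178 0.22706689 0.061     ] [0.65831527 0.23385741 0.061     ]
[0.65541412 0.2315784  0.04      ] [0.61099596 0.22815167 0.04      ]
[0.65228192 0.22646477 0.061     ] [0.60880811 0.2231109  0.061     ]
[array([0.6747, 0.2121, 0.04  ]), array([0.6712, 0.2301, 0.061 ])]
[array([0.5957, 0.206 , 0.04  ]), array([0.5946, 0.2242, 0.061 ])]
```

Run:
```python
from h import *
e=load('s4')
for z in (.0612,.0708,.0898,.11,.141):
  u,v=proj(e,(.6325,.2288,z)); print(z,(u-230)/.26+500,(v-230)/.26)
im=cv2.resize(e['frame'][180:330,210:330,::-1],(480,600),interpolation=cv2.INTER_CUBIC); cv2.imwrite('pics/x6.png',cv2.convertScaleAbs(im,alpha=2.2,beta=10))
for z in (.0612,.0708,.0898,.11,.141):
  u,v=proj(e,(.6325,.2288,z)); print(z,(u-210)*4,(v-180)*4)
```

```text
0.0612 635.5258335038485 209.63584899041425
0.0708 634.7816228572036 197.93427808116326
0.0898 633.2771522770838 174.27878584449363
0.11 631.6299760980705 148.3794669545406
0.141 629.0013201276707 107.04788379010495
0.0612 220.94686684400244 418.0212829500308
0.0708 220.1728877714918 405.8516492044098
0.0898 218.60823836816712 381.24993727827336
0.11 216.89517514199338 354.3146456327222
0.141 214.16137293277757 311.32979914170915
```

View pics/x6.png

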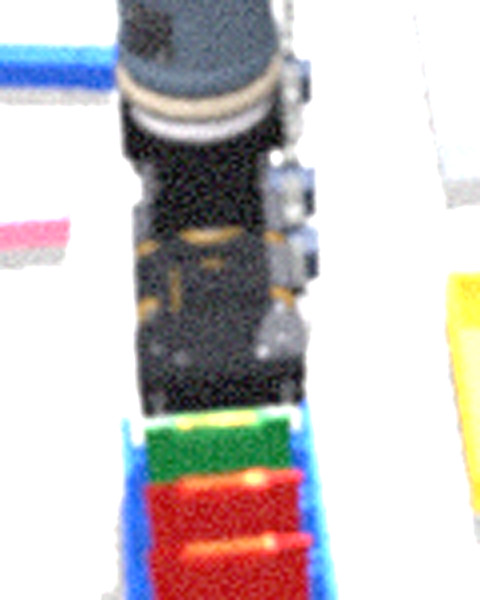

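The side crop shows the gripper body hiding the fingers, its near lower edge at y≈410. I'll compare that with where the reported pose puts the edge.

Run:
```python
from h import *
e=load('s4')
for z in (.141,.15,.16,.17):
  for s in(-.0375,.0375):
    u,v=proj(e,(.6325+s-.013,.2288+.094+s*.14,z)); print(z,round((u-210)*4),round((v-180)*4))
```

```text
0.141 310 455
0.141 143 469
0.15 310 442
0.15 141 456
0.16 310 427
0.16 139 442
0.17 310 412
0.17 138 427
```

Run:
```python
from h import *
from scipy.optimize import least_squares
ob=[('w2',254.8,149.8),('w3',234.9,163.3),('w4',242,154)]
D=[load(n) for n,_,_ in ob]
for d in D: print(proj(d,(.5854,.1986,.044),True))
f=lambda X:np.ravel([np.array(proj(d,X,True))-o[1:] for d,o in zip(D,ob)])
r=least_squares(f,[.61,.228,.06]); print(r.x,r.fun.round(1))
s=ctrl.get_state(); print(s['joints'],s['tcp_pos'],s['t'])
# other corner (580,222)/800 vs x3 (467,122)
print(proj(D[1],world(D[0],580*.7,222*.7,.044,True),True),180+467*.5656,100+122*.5656)
```

```text
(np.float64(254.74563624339135), np.float64(149.83541529099364))
(np.float64(235.62940879631083), np.float64(160.35932962288143))
(np.float64(241.29283199804803), np.float64(155.47245757309264))
[0.58352059 0.20048969 0.06382216] [ 1.   0.1 -0.  -1.7 -0.8  2. ]
[ 1.81242506e-01  7.39285584e-01  1.40387014e+00  2.01910698e-05
  9.99285894e-01 -1.53018351e+00] [0.63249086 0.22876024 0.07077406] 4.525
(np.float64(443.9925180209989), np.float64(167.83402596430915)) 444.1352 169.0032
```

Emit:
drive_tool(deltas=[[-0.4,0,0,0,0],[-0.4,0,0,0,0],[-0.4,0,0,0,0],[-0.4,0,0,1.5,0],[-0.4,0,0,3,0],[-0.4,0,0,4,0],[-0.4,0,0,4.8,0],[-0.4,0,0,4.8,0]])

```text
t: 5.52
tcp_pos: [0.6322, 0.2287, 0.0221]
ee_rot: [0.221, -3.132, 0.0]
contact_force: [0.2, -0.3, 0.9]
opening: 0.0257
gripper_force: 0.0
```

Emit:
drive_tool(deltas=[[-1,0,0,0,0],[-1,0,0,0,0],[-1,0,0,0,0],[-1,0,0,0,0],[-1,0,0,0,0]])

```text
t: 6.15
tcp_pos: [0.6333, 0.2289, 0.0237]
ee_rot: [-0.221, 3.133, 0.0]
contact_force: [-0.8, 0.3, 2.6]
opening: 0.0089
gripper_force: 10.0
```

Gripped: the opening is 9 mm, which is the header. It happened about 20 mm lower than the reported z led me to expect. I'll lift and measure the board's true height.

Emit:
drive_tool(deltas=[[-1,0,0,-1,0],[-1,0,0,-2.5,0],[-1,0,0,-4.5,0],[-1,0,0,-6.5,0],[-1,0,0,-8.5,0],[-1,0,0,-10,0],[-1,0,0,-12,0],[-1,0,0,-14,0],[-1,0,0,-14,0],[-1,0,0,-14,0]], newtons=15)

```text
t: 7.4
tcp_pos: [0.6323, 0.2287, 0.1627]
ee_rot: [0.221, -3.133, 0.0]
contact_force: [-0.2, -0.1, -1.6]
opening: 0.009
gripper_force: 15.0
```

Run:
```python
from h import *
d=save('wrist','w5');e=save('side','s5');save('top','t5')
s=ctrl.get_state(); print(s['tcp_pos'],s['opening'],s['contact_force'])
a=cv2.resize(d['frame'][190:330,235:320,::-1],(340,560),interpolation=cv2.INTER_CUBIC)
b=cv2.resize(e['frame'][150:330,210:330,::-1],(373,560),interpolation=cv2.INTER_CUBIC)
cv2.imwrite('pics/x7.png',np.hstack([a,cv2.convertScaleAbs(b,alpha=2)]))
```

```text
[0.63205941 0.22865766 0.16196484] 0.008824041029519836 [-0.30596131 -1.2837941  -0.20486979]
```

View pics/x7.png

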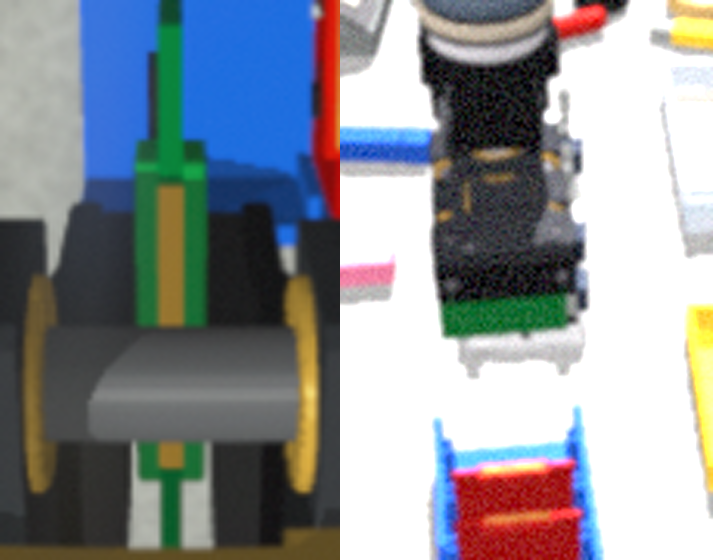

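Run:
```python
from h import *
e=load('s5'); o=-e['R'].T@e['t']
for x,y in((442,337),(566,330)):
  w=world(e,210+(x-340)/3.11,150+y/3.11,0); d=w-o; k=(.2288-o[1])/d[1]; print(o+k*d)
  # body edge
for x,y in((440,300),(585,290)):
  w=world(e,210+(x-340)/3.11,150+y/3.11,0); d=w-o; k=(.323-o[1])/d[1]; print('body',o+k*d)
```

```text
[0.67406634 0.2288     0.13831082]
[0.59446052 0.2288     0.14691394]
body [0.65438713 0.323      0.26283048]
body [0.57889114 0.323      0.27190908]
```

Emit:
drive_tool(deltas=[[-1,4,-4.5,0,3],[-1,8,-9,0,3],[-1,12,-13.5,0,3],[-1,16,-18,0,3],[-1,20,-22.5,0,3],[-1,22.8,-25.5,1,3],[-1,22.8,-25.5,3,3],[-1,22.8,-25.5,5,3],[-1,22.8,-25.5,5,3],[-1,22.8,-25.5,5,3]])

```text
t: 8.8
tcp_pos: [0.4431, -0.0556, 0.1134]
ee_rot: [-0.139, 3.138, -0.0]
contact_force: [0.3, 0.2, -0.5]
opening: 0.0088
gripper_force: 15.0
```

Run:
```python
from h import *
d=save('wrist','w6');t=save('top','t6'); a=load('top1')['frame']; b=t['frame']
D=cv2.absdiff(a,b).max(2); print('case diff',(D[240:310,300:395]>50).sum(),'tray diff',(D[240:310,175:260]>50).sum())
s=ctrl.get_state(); print(s['tcp_pos'],s['opening'],proj(d,s['tcp_pos'],True))
cv2.imwrite('pics/w6b.png',cv2.resize(d['frame'][30:330,80:480,::-1],(800,600),interpolation=cv2.INTER_CUBIC))
```

```text
case diff 2850 tray diff 1793
[ 0.44348817 -0.05565042  0.11375346] 0.008493553551697893 (np.float64(276.3264172891895), np.float64(243.650862663129))
```

View pics/w6b.png

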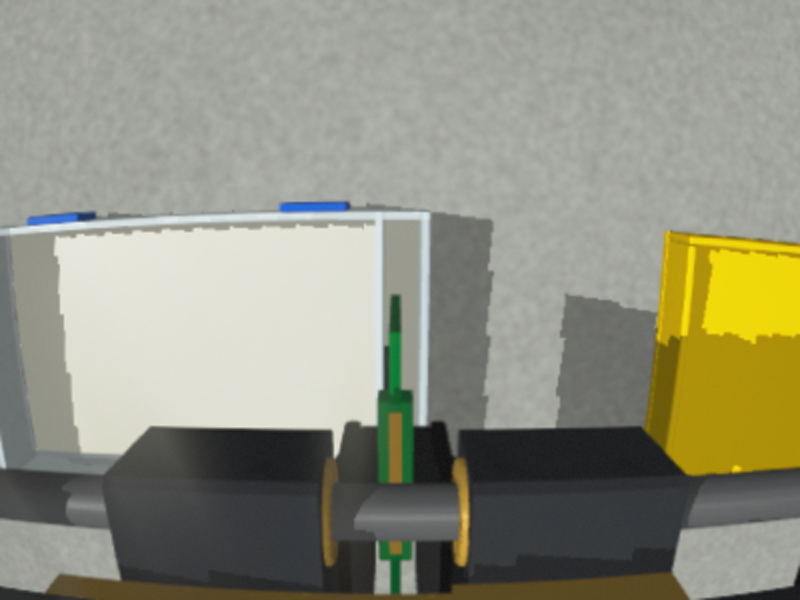

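Run:
```python
from h import *
d=load('w6'); s=ctrl.get_state(); R=Rot.from_rotvec(s['ee_rot']).as_matrix()
f=lambda x,y,z:(100*R.T@(world(d,80+x/2,30+y/2,z,True)-s['tcp_pos'])).round(2)
print('bay edges',f(383.5,230,.036),f(421,230,.036),f(384.5,380,.036),f(423,380,.036))
print('board',f(395,297,.095),f(395.5,480,.15)); print('outer wall corner',world(d,80+430/2,30+212/2,.036,True), 'pred corner', np.array([.4513,-.1524])+Rot.from_euler('z',5,degrees=True).as_matrix()[:2,:2]@[-.063,.1075])
```

```text
bay edges [ 5.51 -0.37  7.77] [5.51 1.15 7.77] [-0.83 -0.36  7.78] [-0.83  1.28  7.78]
board [3.73 0.08 1.87] [-0.06  0.08 -3.62]
outer wall corner [ 0.37999328 -0.04620652  0.036     ] pred corner [ 0.37917049 -0.05079988]
```

Wrist view: the bay's inner edges are at x≈384 and 422 in the crop, and the board is at 395, parallel to them. I'll shift 3.5 mm in +ty and go down.

Emit:
drive_tool(deltas=[[-1,-0.3,0.35,0,0],[-1,-0.3,0.35,2,0],[-1,-0.3,0.35,4,0],[-1,-0.3,0.35,5.5,0],[-1,-0.3,0.35,6.3,0],[-1,-0.3,0.35,7,0],[-1,-0.3,0.35,7,0],[-1,-0.3,0.35,7,0]])

```text
t: 9.9
tcp_pos: [0.4458, -0.0519, 0.0435]
ee_rot: [-0.139, 3.138, -0.0]
contact_force: [0.6, -0.4, -0.3]
opening: 0.0087
gripper_force: 15.0
```

Emit:
drive_tool(deltas=[[-1,0,0,0.7,0],[-1,0,0,1.4,0],[-1,0,0,1.8,0],[-1,0,0,2.1,0],[-1,0,0,2.1,0],[-1,0,0,2.1,0]])

```text
t: 10.65
tcp_pos: [0.4456, -0.0519, 0.0222]
ee_rot: [-0.139, 3.138, -0.0]
contact_force: [-0.5, 0.3, -1.0]
opening: 0.0091
gripper_force: 15.0
```

Emit:
drive_tool(deltas=[[-0.4,0,0,0,0],[-0.4,0,0,0,0],[-0.4,0,0,0,0],[-0.4,0,0,-3,0],[-0.4,0,0,-7,0],[-0.4,0,0,-10.8,0],[0,-6,1.5,-10.8,2],[0,-12,3,-10.8,2],[0,-18,4.5,-10.8,2],[0,-19.8,5,-10.8,2]])

```text
t: 11.9
tcp_pos: [0.6421, 0.0166, 0.1303]
ee_rot: [-0.087, 3.137, -0.001]
contact_force: [-0.2, -0.3, 0.3]
opening: 0.0427
gripper_force: 0.0
```

Emit:
drive_tool(deltas=[[0,0,0,0,0],[0,0,0,0,0]])

```text
t: 12.15
tcp_pos: [0.6365, 0.0153, 0.1296]
ee_rot: [0.084, -3.138, -0.0]
contact_force: [2.2, 0.1, 0.1]
opening: 0.0435
gripper_force: 0.0
```

Run:
```python
from h import *
d=save('wrist','w7');t=save('side','s7')
s=ctrl.get_state(); print(s['tcp_pos'],s['ee_rot'],s['opening'],proj(d,s['tcp_pos'],True))
a=cv2.resize(d['frame'][30:270,60:460,::-1],(800,480),interpolation=cv2.INTER_CUBIC)
b=cv2.resize(t['frame'][160:230,310:370,::-1],(137,120*1))
a[0:160,660:797]=cv2.resize(t['frame'][165:235,310:370,::-1],(137,160))
cv2.imwrite('pics/w7b.png',a)
```

```text
[0.63676062 0.01497617 0.13002955] [ 8.25640063e-02 -3.13874777e+00 -2.45527844e-04] 0.04346495494571963 (np.float64(275.94427438382627), np.float64(243.51483993021435))
```

View pics/w7b.png

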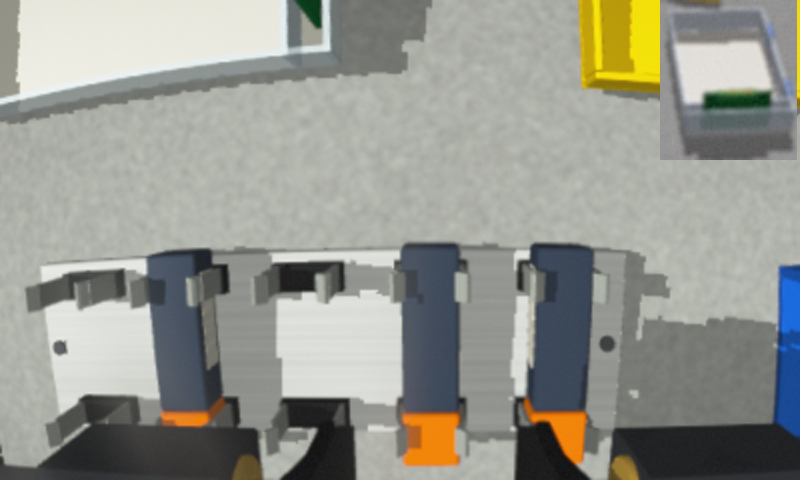

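Tube 2 sits between the fingers at x≈431 in the crop, and the inset shows the board standing in the narrow bay. Next I'll compute tool offsets for all three tubes.

Run:
```python
from h import *
d=load('w7'); s=ctrl.get_state(); R=Rot.from_rotvec(s['ee_rot']).as_matrix()
f=lambda x,y,z:(100*R.T@(world(d,60+x/2,30+y/2,z,True)-s['tcp_pos'])).round(2)
print('t2',f(403,245,.044),f(459,245,.044),f(405,464,.044),f(458,464,.044))
print('t1',f(531,245,.044),f(589,248,.044), f(534,408,.044),f(585,410,.044))
print('t3',f(148,257,.044),f(207,250,.044),f(162,412,.044),f(212,410,.044))
print('holes',f(60,348,.01),f(607,343,.01))
F=[]
for i in range(12): optics.get_image('top') if 0 else 0
print(s['contact_force'])
```

```text
t2 [ 4.82 -1.23  8.61] [4.82 1.12 8.61] [-5.12 -1.26  8.59] [-5.12  1.17  8.59]
t1 [4.85 4.17 8.61] [4.78 6.7  8.61] [-2.41  4.55  8.6 ] [-2.53  6.92  8.6 ]
t3 [  4.61 -12.78   8.61] [ 4.8  -9.86  8.61] [ -2.73 -12.83   8.6 ] [ -2.58 -10.23   8.6 ]
holes [ -0.41 -20.43  12.  ] [-0.22  8.68 12.  ]
[-0.66196026 -0.79846723  0.60600837]
```

Run:
```python
from h import *
d=load('w2'); T=np.array([.63285,.2231,.12012]); R=Rot.from_rotvec([-.2212,3.1303,.0005]).as_matrix()
for w in(0,.005,.0095):
  print(w,[(k,round(proj(d,T+R@np.array([w,.02,-k]),True)[1],1)) for k in(0,.01,.02,.025,.03)])
```

```text
0 [(0, np.float64(242.4)), (0.01, np.float64(248.5)), (0.02, np.float64(255.1)), (0.025, np.float64(258.7)), (0.03, np.float64(262.4))]
0.005 [(0, np.float64(234.8)), (0.01, np.float64(240.5)), (0.02, np.float64(246.8)), (0.025, np.float64(250.2)), (0.03, np.float64(253.8))]
0.0095 [(0, np.float64(227.9)), (0.01, np.float64(233.3)), (0.02, np.float64(239.2)), (0.025, np.float64(242.5)), (0.03, np.float64(245.9))]
```

```bash
cat >> h.py <<'E'
def weigh(n=8):
    L=[]
    for i in range(n): optics.get_image('wrist'); L.append(np.r_[ctrl.get_state()['contact_force'],ctrl.get_state()['joint_torque'][1:3]])
    L=np.array(L); s=ctrl.get_state(); print('F',L.mean(0).round(2),'sd',L.std(0).round(2),'open',s['opening'],s['tcp_pos'],s['t'])
E
python3 -c "
from h import *
weigh()"
```

```text
F [ -0.05  -0.07   0.13 -46.24 -15.76] sd [0.57 0.7  0.44 0.09 0.02] open 0.0434561356568062 [0.63829795 0.0152607  0.13031384] 12.65
```

Emit:
drive_tool(deltas=[[0,-0.15,-0.05,3,0],[0,-0.15,-0.05,6,0],[0,-0.15,-0.05,9,0],[0,-0.15,-0.05,11,0],[0,-0.15,-0.05,12,0],[0,-0.15,-0.05,13,0],[0,-0.15,-0.05,13,0]], newtons=45)

```text
t: 13.52
tcp_pos: [0.6398, 0.015, -0.0]
ee_rot: [0.084, -3.14, -0.0]
contact_force: [-0.1, 1.5, 0.3]
opening: 0.0434
gripper_force: 0.0
```

Emit:
drive_tool(deltas=[[-1,0,0,0,0],[-1,0,0,0,0],[-1,0,0,0,0],[-1,0,0,0,0],[-1,0,0,0,0]])

```text
t: 14.15
tcp_pos: [0.6405, 0.0144, 0.0009]
ee_rot: [-0.084, 3.139, -0.001]
contact_force: [-0.6, -3.3, 4.4]
opening: 0.0255
gripper_force: 45.0
```

Emit:
drive_tool(deltas=[[-1,0,0,-0.7,0],[-1,0,0,-1.5,0],[-1,0,0,-3,0],[-1,0,0,-5,0],[-1,0,0,-7,0],[-1,0,0,-9,0],[-1,0,0,-11,0],[-1,0,0,-13,0],[-1,0,0,-13,0],[-1,0,0,-13,0]])

```text
t: 15.4
tcp_pos: [0.6398, 0.0154, 0.1309]
ee_rot: [-0.084, 3.14, 0.001]
contact_force: [-0.6, 0.3, -0.8]
opening: 0.0256
gripper_force: 45.0
```

Run:
```python
from h import *
weigh()
t=save('top','t8'); a=load('top1')['frame']
cv2.imwrite('pics/t8b.png',cv2.resize(t['frame'][235:315,165:405,::-1],(800,267),interpolation=cv2.INTER_CUBIC))
s=ctrl.get_state(); print(Rot.from_rotvec(s['ee_rot']).as_matrix().round(3))
```

```text
F [  0.2    0.17  -0.81 -47.08 -16.06] sd [0.32 0.32 0.55 0.24 0.12] open 0.02571295752126229 [0.63965466 0.01501338 0.1295961 ] 15.8
[[-0.999 -0.053 -0.001]
 [-0.053  0.999  0.   ]
 [ 0.001  0.    -1.   ]]
```

Emit:
drive_tool(deltas=[[-1,0,0,0,0],[-1,0,0,0,0],[-1,0,0,0,0],[-1,0,0,0,0],[-1,0,0,0,0],[-1,0,0,0,0]])

```text
t: 16.6
tcp_pos: [0.6399, 0.015, 0.1302]
ee_rot: [-0.084, 3.14, 0.0]
contact_force: [-0.5, -0.2, -0.5]
opening: 0.0257
gripper_force: 45.0
```

Run:
```python
from h import *
weigh(12)
t=load('t8')
```

```text
F [  0.07  -0.11  -0.31 -46.76 -15.99] sd [0.38 0.4  0.42 0.   0.  ] open 0.025605006564883362 [0.63987978 0.0149615  0.13016355] 17.2
```

View pics/t8b.png

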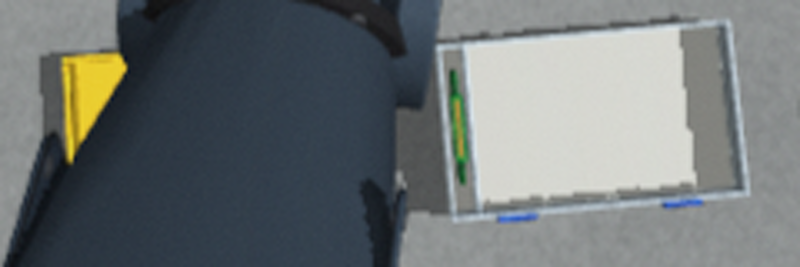

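The torque and force changes are about 0.5 N, so tube 2 is empty and goes to the tray. The board stands upright in the bay.

Emit:
drive_tool(deltas=[[-1,4,4,0,0],[-1,8,8,0,0],[-1,12,12,0,-1.4],[-1,16,16,0,-1.4],[-1,19.5,19.4,0,-1.4],[-1,19.5,19.4,3,-1.4],[-1,19.5,19.4,3,-1.4],[-1,19.5,19.4,3,-1.4]])

```text
t: 18.2
tcp_pos: [0.4359, 0.1982, 0.1007]
ee_rot: [-0.121, 3.138, 0.0]
contact_force: [-0.2, -0.1, -0.8]
opening: 0.0258
gripper_force: 45.0
```

Run:
```python
from h import *
weigh(6)
d=save('wrist','w9')
s=ctrl.get_state(); print(s['tcp_pos'],s['ee_rot'],proj(d,s['tcp_pos'],True))
cv2.imwrite('pics/w9b.png',cv2.resize(d['frame'][30:330,80:480,::-1],(800,600),interpolation=cv2.INTER_CUBIC))
```

```text
F [-1.100e-01 -1.000e-02 -1.400e-01 -3.514e+01 -1.042e+01] sd [0.61 0.43 0.62 0.09 0.1 ] open 0.026101403088218386 [0.43544409 0.19806199 0.10060087] 18.5
[0.43527413 0.19812643 0.10052732] [-1.21197594e-01  3.13842158e+00  2.29830392e-04] (np.float64(276.54001417082634), np.float64(242.64838599787018))
```

View pics/w9b.png

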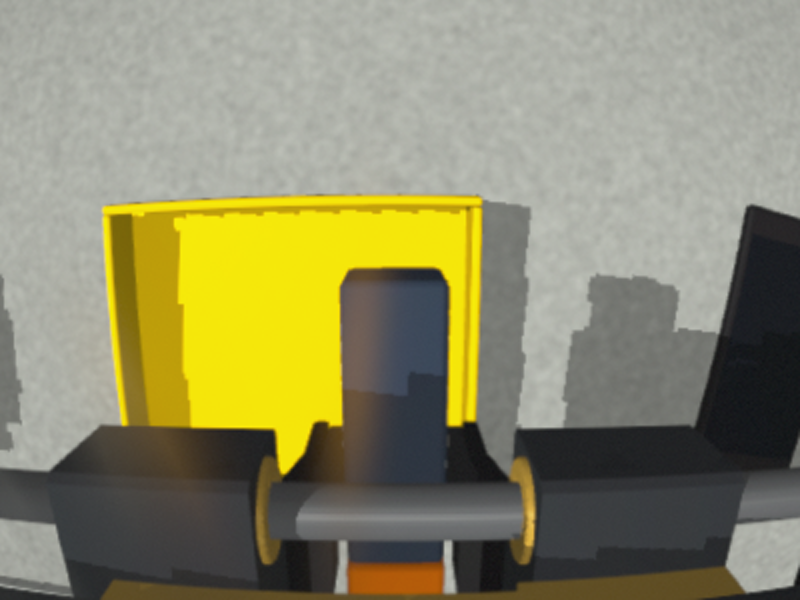

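Run:
```python
from h import *
d=load('w9'); s=ctrl.get_state(); R=Rot.from_rotvec(s['ee_rot']).as_matrix()
f=lambda x,y,z:(100*R.T@(world(d,80+x/2,30+y/2,z,True)-s['tcp_pos'])).round(2)
print('tray rim corners',f(105,207,.03),f(481,197,.03),f(478,420,.03),f(126,420,.03)); print('tube top',f(342,275,.1005+.044),f(446,275,.1005+.044))
```

```text
tray rim corners [  6.85 -12.11   7.05] [6.84 3.47 7.05] [-2.47  3.6   7.06] [ -2.61 -12.02   7.05]
tube top [ 5.24 -1.13 -4.4 ] [ 5.24  1.19 -4.4 ]
```

The tray is where expected: the tool sits 43 mm toward +y of its centre, leaving 18 mm to the wall. Lowering.

Emit:
drive_tool(deltas=[[-1,0.1,0,2,0],[-1,0.1,0,5,0],[-1,0.1,0,7.5,0],[-1,0.1,0,9.5,0],[-1,0.1,0,10.5,0],[-1,0.1,0,11.2,0],[-1,0.1,0,11.2,0]])

```text
t: 19.42
tcp_pos: [0.4339, 0.1982, -0.0119]
ee_rot: [0.122, -3.139, 0.0]
contact_force: [0.2, 0.9, -0.8]
opening: 0.0256
gripper_force: 45.0
```

Emit:
drive_tool(deltas=[[-0.33,0,0,0,0],[-0.33,0,0,0,0],[-0.33,0,0,0,0],[-0.33,0,0,-1,0],[-0.33,0,0,-4,0],[-0.33,0,0,-9,0],[-0.33,0,0,-14,0],[-0.33,0,0,-14,0]])

```text
t: 20.42
tcp_pos: [0.4367, 0.1989, 0.1322]
ee_rot: [-0.122, 3.13, 0.002]
contact_force: [0.6, 0.4, 0.3]
opening: 0.0293
gripper_force: 0.0
```

Emit:
drive_tool(deltas=[[0,-4,-3,0,1.2],[0,-8,-6,0,1.2],[0,-12,-9,0,1.2],[0,-16,-12,0,1.2],[0,-19.3,-14.1,0,1.2],[0,-19.3,-14.1,0,1.2],[0,-19.3,-14.1,0,1.2],[0,-19.3,-14.1,0,1.2],[0,-19.3,-14.1,0,1.2],[0,-19.3,-14.1,0,1.2]])

```text
t: 21.68
tcp_pos: [0.6368, 0.0731, 0.1284]
ee_rot: [0.09, -3.14, 0.0]
contact_force: [-0.2, -0.2, -0.3]
opening: 0.0433
gripper_force: 0.0
```

```bash
cat >> h.py <<'E'
def tubes(fn='wt'):
    # navy tube pixels in wrist image -> tool-frame rects at z=.044
    d=save('wrist',fn); s=ctrl.get_state(); R=Rot.from_rotvec(s['ee_rot']).as_matrix()
    f=d['frame'].astype(int); m=((f[:,:,2]-f[:,:,0]>14)&(f[:,:,2]<110)&(f[:,:,0]<70)&(f[:,:,1]-f[:,:,0]<25)).astype(np.uint8); m[240:]=0
    n,l,st,c=cv2.connectedComponentsWithStats(m)
    for i in range(1,n):
        x,y,w,h,a=st[i]
        if a>300:
            p=[(100*R.T@(world(d,u,v,.044,True)-s['tcp_pos'])).round(2)[:2] for u,v in((x,y),(x+w,y),(x,y+h),(x+w,y+h))]
            print('blob',x,y,w,h,a,*p)
E
python3 - <<'E'
from h import *
weigh(8)
tubes()
E
```

```text
F [  0.08  -0.07  -0.16 -46.58 -15.79] sd [0.69 0.32 0.57 0.03 0.02] open 0.0434664351539204 [0.63721969 0.07264519 0.1281608 ] 22.075
blob 404 0 30 28 666 [19.09 11.29] [19.69 14.38] [16.29 11.13] [16.78 14.16]
blob 263 148 28 83 1397 [ 5.18 -1.13] [5.18 1.21] [-2.09 -1.2 ] [-2.09  1.27]
```

Emit:
drive_tool(deltas=[[0,0.1,0,3,0],[0,0.1,0,6,0],[0,0.1,0,9,0],[0,0.1,0,11,0],[0,0.1,0,12,0],[0,0.1,0,12.8,0],[0,0.1,0,12.8,0],[0,0.1,0,12.8,0]])

```text
t: 23.12
tcp_pos: [0.6369, 0.0726, 0.001]
ee_rot: [-0.089, 3.139, -0.0]
contact_force: [0.4, 0.0, 0.2]
opening: 0.0434
gripper_force: 0.0
```

Emit:
drive_tool(deltas=[[-1,0,0,0,0],[-1,0,0,0,0],[-1,0,0,0,0],[-1,0,0,0,0],[-1,0,0,0,0]])

```text
t: 23.75
tcp_pos: [0.6365, 0.0721, 0.0006]
ee_rot: [-0.09, 3.14, -0.001]
contact_force: [-1.3, -2.5, 3.6]
opening: 0.0257
gripper_force: 45.0
```

Emit:
drive_tool(deltas=[[-1,0,0,-0.7,0],[-1,0,0,-1.5,0],[-1,0,0,-3,0],[-1,0,0,-5,0],[-1,0,0,-7,0],[-1,0,0,-9,0],[-1,0,0,-11,0],[-1,0,0,-12.8,0],[-1,0,0,-12.8,0],[-1,0,0,-12.8,0]])

```text
t: 25.0
tcp_pos: [0.6358, 0.0728, 0.1282]
ee_rot: [0.089, -3.14, -0.0]
contact_force: [-0.8, -0.6, -2.8]
opening: 0.0257
gripper_force: 45.0
```

Emit:
drive_tool(deltas=[[-1,0,0,0,0],[-1,0,0,0,0],[-1,0,0,0,0],[-1,0,0,0,0],[-1,0,0,0,0],[-1,0,0,0,0]])

```text
t: 25.75
tcp_pos: [0.6362, 0.0726, 0.1281]
ee_rot: [0.089, -3.14, 0.0]
contact_force: [0.1, 0.9, -1.5]
opening: 0.0255
gripper_force: 45.0
```

```bash
cat >> h.py <<'E'
def boxes(fn):
    d=save('top',fn); a=load('top1')['frame'];f=d['frame']
    def rect(f,kind):
        g=f.astype(int)
        if kind=='tray': m=(g[:,:,0]-g[:,:,2]>60)&(g[:,:,1]>75)&(abs(g[:,:,0]-g[:,:,1])<70); roi=(235,320,160,262)
        else: m=(g.min(2)>170); roi=(235,320,285,410)
        k=np.zeros(m.shape,np.uint8); r=roi; k[r[0]:r[1],r[2]:r[3]]=m[r[0]:r[1],r[2]:r[3]]
        ys,xs=np.nonzero(k); return len(xs),xs.min(),xs.max(),ys.min(),ys.max()
    for k in('tray','case'): print(k,rect(a,k),rect(f,k))
E
python3 - <<'E'
from h import *
weigh(8); boxes('t10')
E
```

```text
F [-1.600e-01 -4.000e-02 -2.510e+00 -4.800e+01 -1.647e+01] sd [0.45 0.74 0.52 0.01 0.  ] open 0.02529814122094991 [0.63620899 0.0726096  0.12817644] 26.15
tray (3722, np.int64(184), np.int64(252), np.int64(247), np.int64(307)) (247, np.int64(243), np.int64(252), np.int64(268), np.int64(303))
case (2952, np.int64(305), np.int64(372), np.int64(243), np.int64(294)) (3214, np.int64(296), np.int64(389), np.int64(241), np.int64(300))
```

Tube 1 is full (about 2.4 N), so it goes to the case.

Emit:
drive_tool(deltas=[[-1,4,-4,0,0],[-1,8,-8,0,0],[-1,12,-12,0,-1.8],[-1,16,-16,0,-1.8],[-1,19.7,-18.4,0,-1.8],[-1,19.7,-18.4,0,-1.8],[-1,19.7,-18.4,0,-1.8],[-1,19.7,-18.4,0,-1.8],[-1,19.7,-18.4,0,-1.8]])

```text
t: 27.32
tcp_pos: [0.4508, -0.1217, 0.1281]
ee_rot: [-0.141, 3.138, -0.0]
contact_force: [-0.2, -1.3, -2.4]
opening: 0.0256
gripper_force: 45.0
```

Run:
```python
from h import *
d=save('wrist','w10'); s=ctrl.get_state(); print(s['tcp_pos'],s['ee_rot'],s['opening'])
cv2.imwrite('pics/w10b.png',cv2.resize(d['frame'][30:330,80:480,::-1],(800,600),interpolation=cv2.INTER_CUBIC))
R=Rot.from_euler('z',5,degrees=True).as_matrix(); c=np.array([.4522,-.1478,0])
for p in [(-.063,-.1075),(-.063,.1075),(-.063,.087)]:
    u,v=proj(d,c+R@[*p,.036],True); print('pred',u,v)
f=d['frame'].astype(int)
for v in (160,190,215):
    row=f[v]; print(v,[(u,int(row[u].mean())) for u in range(60,420,1) if abs(row[u].mean()-row[u-1].mean())>25])
for u in (150,200,240,260):
    col=f[:,u]; print('col',u,[(v,int(col[v].mean())) for v in range(60,240) if abs(col[v].mean()-col[v-1].mean())>20])
```

```text
[ 0.45061583 -0.12175456  0.12810749] [-1.40970038e-01  3.13811926e+00 -1.79877722e-04] 0.02587575811539157
pred 130.63543017517807 138.10053575070168
pred 369.70177347908424 135.46637105236204
pred 347.12361669152955 134.52747475040758
160 [(131, 212), (134, 160), (135, 124), (174, 221), (338, 191), (344, 207), (348, 169), (366, 217), (369, 146), (370, 120), (387, 158)]
190 [(68, 156), (84, 106), (105, 165), (134, 224), (136, 192), (137, 133), (176, 217), (250, 129), (251, 94), (304, 105), (305, 185), (306, 227), (337, 183), (343, 211), (346, 202), (347, 113), (350, 85), (351, 40), (368, 110)]
215 [(66, 160), (81, 123), (82, 90), (102, 166), (136, 213), (139, 144), (178, 226), (250, 180), (251, 106), (304, 150), (305, 220), (335, 200), (342, 230), (345, 139), (346, 57), (347, 30)]
col 150 [(136, 219), (139, 199), (140, 160)]
col 200 [(132, 127), (133, 155), (134, 213), (137, 203), (138, 164), (140, 196)]
col 240 [(133, 219), (137, 173), (140, 222)]
col 260 [(133, 225), (136, 194), (137, 168), (141, 227), (165, 131), (166, 79)]
```

The case matches the prediction to 1-2 px. Lowering.

Emit:
drive_tool(deltas=[[-1,0,0,3,0],[-1,0,0,6,0],[-1,0,0,9,0],[-1,0,0,11.5,0],[-1,0,0,13,0],[-1,0,0,13.7,0],[-1,0,0,14.1,0],[-1,0,0,14.1,0]])

```text
t: 28.38
tcp_pos: [0.4503, -0.1225, -0.0125]
ee_rot: [-0.139, 3.138, -0.001]
contact_force: [-0.6, -0.0, -2.7]
opening: 0.0256
gripper_force: 45.0
```

Emit:
drive_tool(deltas=[[-0.3,0,0,0,0],[-0.3,0,0,0,0],[-0.3,0,0,0,0],[-0.3,0,0,-1,0],[-0.3,0,0,-4,0],[-0.3,0,0,-9,0],[-0.3,0,0,-14,0],[-0.3,0,0,-14,0],[-0.3,0,0,-14,0]])

```text
t: 29.5
tcp_pos: [0.4495, -0.122, 0.1273]
ee_rot: [0.139, -3.139, -0.0]
contact_force: [0.3, 0.3, -0.3]
opening: 0.0305
gripper_force: 0.0
```

Emit:
drive_tool(deltas=[[0,-5,0,0,1.8],[0,-10,0.1,0,1.8],[0,-15,0.3,0,1.8],[0,-19.7,0.35,0,1.8],[0,-19.7,0.35,0,1.8],[0,-19.7,0.35,0,1.8],[0,-19.7,0.35,0,1.8],[0,-19.7,0.35,0,1.8],[0,-19.7,0.35,0,1.8],[0,-19.7,0.35,0,1.8]])

```text
t: 30.75
tcp_pos: [0.6458, -0.1016, 0.1275]
ee_rot: [-0.089, 3.14, -0.0]
contact_force: [-0.3, -0.4, -0.3]
opening: 0.0435
gripper_force: 0.0
```

Run:
```python
from h import *
weigh(4)
tubes('w11')
```

```text
F [ 5.100e-01 -1.600e-01 -3.000e-02 -4.756e+01 -1.608e+01] sd [0.39 0.78 0.53 0.02 0.01] open 0.04339426724854243 [ 0.64589775 -0.10145642  0.12725433] 30.95
blob 254 0 27 13 328 [18.07 -1.88] [18.04  0.38] [16.83 -1.87] [16.81  0.38]
blob 527 0 30 61 876 [22.91 26.54] [24.7  32.03] [15.67 25.67] [16.81 30.82]
blob 264 150 27 83 1269 [ 5.02 -1.04] [5.02 1.2 ] [-2.25 -1.11] [-2.25  1.27]
```

Aligned. Descend, grip, lift, weigh.

Emit:
drive_tool(deltas=[[0,0,0.05,3,0],[0,0,0.05,6,0],[0,0,0.05,9,0],[0,0,0.05,11,0],[0,0,0.05,12,0],[0,0,0.05,12.7,0],[0,0,0.05,12.7,0],[0,0,0.05,12.7,0]])

```text
t: 32.0
tcp_pos: [0.6466, -0.1012, 0.001]
ee_rot: [-0.089, 3.139, -0.001]
contact_force: [-0.0, 0.6, -0.6]
opening: 0.0434
gripper_force: 0.0
```

Emit:
drive_tool(deltas=[[-1,0,0,0,0],[-1,0,0,0,0],[-1,0,0,0,0],[-1,0,0,0,0],[-1,0,0,0,0]])

```text
t: 32.62
tcp_pos: [0.6462, -0.1016, 0.0006]
ee_rot: [-0.09, 3.14, -0.002]
contact_force: [-1.0, -3.6, 3.6]
opening: 0.0254
gripper_force: 45.0
```

Emit:
drive_tool(deltas=[[-1,0,0,-0.7,0],[-1,0,0,-1.5,0],[-1,0,0,-3,0],[-1,0,0,-5,0],[-1,0,0,-7,0],[-1,0,0,-9,0],[-1,0,0,-11,0],[-1,0,0,-12.7,0],[-1,0,0,-12.7,0],[-1,0,0,-12.7,0]])

```text
t: 33.88
tcp_pos: [0.6454, -0.1006, 0.127]
ee_rot: [0.089, -3.14, -0.001]
contact_force: [0.0, 0.5, -2.6]
opening: 0.0255
gripper_force: 45.0
```

Emit:
drive_tool(deltas=[[-1,0,0,0,0],[-1,0,0,0,0],[-1,0,0,0,0],[-1,0,0,0,0],[-1,0,0,0,0],[-1,0,0,0,0]])

```text
t: 34.62
tcp_pos: [0.6459, -0.1009, 0.1272]
ee_rot: [-0.089, 3.14, 0.0]
contact_force: [0.6, -0.0, -2.0]
opening: 0.0255
gripper_force: 45.0
```

Run:
```python
from h import *
weigh(8); boxes('t11')
```

```text
F [  0.    -0.29  -1.85 -49.01 -16.75] sd [0.34 0.44 0.26 0.01 0.  ] open 0.02580529685316781 [ 0.64587082 -0.10094679  0.12717323] 35.025
tray (3722, np.int64(184), np.int64(252), np.int64(247), np.int64(307)) (3282, np.int64(183), np.int64(252), np.int64(247), np.int64(307))
case (2952, np.int64(305), np.int64(372), np.int64(243), np.int64(294)) (287, np.int64(363), np.int64(389), np.int64(241), np.int64(294))
```

Tube 3 is also full, so it goes to the case.

Emit:
drive_tool(deltas=[[-1,5,-2,0,0],[-1,10,-4,0,-1.8],[-1,15,-6,0,-1.8],[-1,19.5,-8,0,-1.8],[-1,19.5,-8,0,-1.8],[-1,19.5,-8,0,-1.8],[-1,19.5,-8,0,-1.8],[-1,19.5,-8,0,-1.8]])

```text
t: 36.08
tcp_pos: [0.4567, -0.1916, 0.1272]
ee_rot: [-0.141, 3.138, -0.001]
contact_force: [0.2, -0.3, -2.1]
opening: 0.0258
gripper_force: 45.0
```

Run:
```python
from h import *
d=save('wrist','w12'); s=ctrl.get_state(); print(s['tcp_pos'],s['ee_rot'],s['opening'])
R=Rot.from_euler('z',5,degrees=True).as_matrix(); c=np.array([.4522,-.1478,0])
for p in [(-.063,-.1075),(-.063,.1075)]:
    print('pred',proj(d,c+R@[*p,.036],True))
# predicted placed tube 1 top corners
t=c+R@[0,0.0255,0]
for p in((-.05,-.013),(-.05,.013)): print('tube1',proj(d,t+R@[*p,.029],True))
f=d['frame'].astype(int)
for v in (160,200):
    row=f[v]; print(v,[(u,int(row[u].mean())) for u in range(100,450) if abs(row[u].mean()-row[u-1].mean())>25])
for u in (200,240):
    col=f[:,u]; print('col',u,[(v,int(col[v].mean())) for v in range(60,240) if abs(col[v].mean()-col[v-1].mean())>20])
```

```text
[ 0.4564937  -0.19151236  0.12709408] [-1.40701506e-01  3.13810903e+00 -3.14015926e-04] 0.025326951662091847
pred (np.float64(203.2083696195761), np.float64(134.6694260199617))
pred (np.float64(440.05142562324534), np.float64(140.2939763090306))
tube1 (np.float64(340.406057112286), np.float64(148.93458351423695))
tube1 (np.float64(368.4420113368079), np.float64(149.84089261028066))
160 [(203, 207), (207, 145), (244, 225), (337, 181), (340, 152), (341, 96), (368, 129), (369, 158), (381, 220), (418, 204), (419, 230), (421, 203), (422, 175), (436, 198), (439, 158), (440, 122), (448, 172)]
200 [(120, 162), (139, 120), (160, 167), (205, 225), (208, 177), (209, 128), (244, 227), (250, 151), (251, 93), (304, 123), (305, 199), (306, 229), (335, 186), (339, 95), (365, 88), (366, 137), (415, 222), (417, 198), (418, 103), (419, 39), (436, 146), (439, 106)]
col 200 []
col 240 [(133, 220), (136, 209), (137, 173)]
```

The case and placed tube 1 are exactly as predicted. Lower, release and retreat.

Emit:
drive_tool(deltas=[[-1,0,0,3,0],[-1,0,0,6,0],[-1,0,0,9,0],[-1,0,0,11.5,0],[-1,0,0,13,0],[-1,0,0,13.6,0],[-1,0,0,14,0],[-1,0,0,14,0]])

```text
t: 37.12
tcp_pos: [0.4561, -0.1921, -0.0125]
ee_rot: [-0.139, 3.138, -0.001]
contact_force: [-0.7, -0.3, -2.2]
opening: 0.0261
gripper_force: 45.0
```

Emit:
drive_tool(deltas=[[-0.3,0,0,0,0],[-0.3,0,0,0,0],[-0.3,0,0,0,0],[-0.3,0,0,-1,0],[-0.3,0,0,-4,0],[-0.3,0,0,-9,0],[-0.3,0,0,-15,0],[-0.3,-10,5,-18,0],[-0.3,-18,10,-18,0],[-0.3,-18,10,-18,0]])

```text
t: 38.38
tcp_pos: [0.6102, -0.0877, 0.1669]
ee_rot: [-0.138, 3.137, -0.001]
contact_force: [0.6, -0.7, -0.1]
opening: 0.0302
gripper_force: 0.0
```

Emit:
drive_tool(deltas=[[-0.3,0,4,0,0],[-0.3,0,4,0,0],[-0.3,0,4,0,0]])

```text
t: 38.75
tcp_pos: [0.605, -0.0489, 0.1655]
ee_rot: [0.139, -3.138, 0.001]
contact_force: [0.4, 0.0, 0.7]
opening: 0.0305
gripper_force: 0.0
```

Run:
```python
from h import *
t=save('top','t12');s=save('side','s12')
a=cv2.resize(t['frame'][160:320,130:410,::-1],(800,457),interpolation=cv2.INTER_CUBIC)
b=cv2.resize(s['frame'][160:320,300:400,::-1],(200,320)); 
im=np.zeros((600,800,3),np.uint8); im[:457]=a; im[280:600,0:200]=b; cv2.imwrite('pics/t12b.png',im)
```

```text
(no output)
```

View pics/t12b.png

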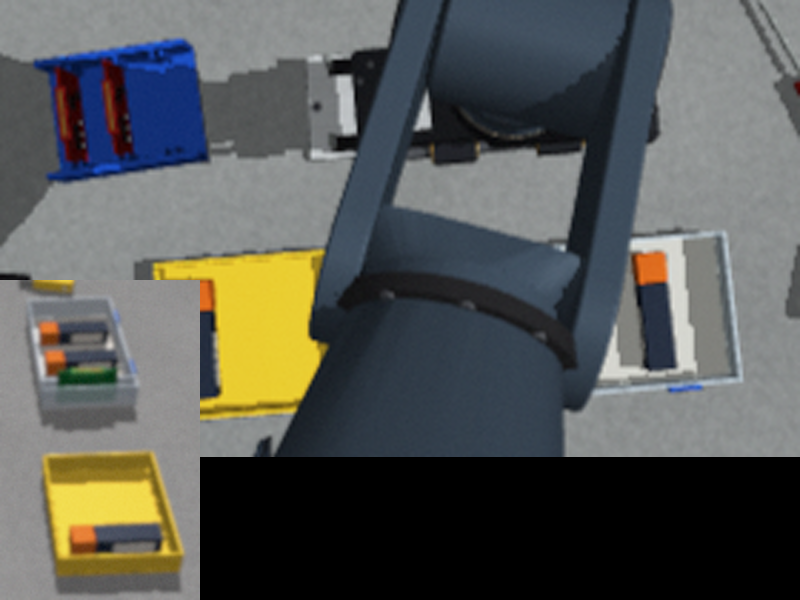

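The side inset shows two tubes flat in the wide bay, the green board upright in the narrow bay, and one tube flat in the tray. The red boards are undisturbed, and the arm is clear of everything.

```bash
python3 -c "
from h import *
print(ctrl.close_job())"
```

```text
the job is handed in; nothing more can be done
None
```

The job is handed in with no verdict shown: the green board stands in the narrow bay, both full tubes lie flat in the wide bay and the one empty tube lies in the tray.

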